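# Centre-punch a shelf-bracket blank through the drilling jig

### The job

A bracket blank for the storeroom shelving lies in the drilling jig and needs its drill spot. Take the spring-loaded centre punch from its stand, seat its nose in the guide bore beside the jig's raised stop block (not the other bore), and press it straight down, gently, until you feel its hidden spring snap and the nose jump in; do not ram it on against its stop. Then set the punch gently back in its stand, fully home, and leave the things around alone.

Things in the scene. Friction and masses are not known exactly. Their poses are not given: they have to be found in the camera images.
- punch: Spring-loaded centre punch, steel, 160 g, upright in its stand at the start. Origin on its axis at the underside of its flange, z up along the axis. Flange: diameter 34, z 0 to +6 mm. Below it a round shank, diameter 15, to z -25 (foot chamfered 2 mm), from which the sliding nose hangs: diameter 7, down to the tip at z -71, its last 5 mm a cone. In its stand the nose hangs free.
- punch_grip (a point): Middle of the punch's grip barrel, on the axis, 34 mm above the punch's origin: round, diameter 18, from +6 (flange's top) to +62 mm, a low dome on top to +67 mm. To be held here, fingers above the flange.
- punch_spring (a point): On the punch's axis, 25 mm below its origin, where the nose slides in against a hidden snap spring. As the punch is pressed down, the push rises from 3 N to a peak of about 15 N at 4 to 5 mm, then drops within 2 mm to nothing: it snaps (6 to 8 mm of pressing), the nose jumps in by itself to its hard stop at 9.5 mm, off the work, and stays in. Pressing on rams the stop: 25 N is too much.
- punch_tip (a point): The point of the punch's nose: 71 mm below the punch's origin at the start (nose out), about 61.5 mm below it once the punch has fired.
- jig: Drilling jig, fixed: aluminium base 100 x 190 mm (its x, y), 10 high; steel guide plate 100 x 130 mm, 8 thick, its top 52 mm above the table. A stop block 70 x 14, 16 high, stands on the plate's +y end, its centre at y 58 mm. A bracket blank 50 wide sticks out at both ends (260 long, upturned at +y, up to 69 mm above the table). Origin: centre of the base's underside, z up.
- bore (a point): Centre of the mouth (at the guide plate's top face) of the bore beside the stop block: vertical round through-hole, diameter 12, chamfer 1.5 mm, at jig x 0, y +30 mm. The drill spot is on the blank's face below it. The blank lies on packing and cannot move; blanks and packing differ, so its face is 8 to 24 mm below this mouth, different every time and not measured.
- other_bore (a point): Centre of the mouth of the other, equal bore, at jig y -30 mm. Not to be used.
- stand: Wooden tool stand, fixed to the table: foot 100 x 100 x 10 mm, two cheeks, and a top board 80 x 80, 12 thick, its top 87 mm above the table. Origin: centre of its underside, z up.
- stand_hole (a point): Centre of the stand's vertical round hole at the top face (87 mm above the table): a through-hole, diameter 20 mm with a 2 mm chamfer; open below, so that nothing touches the nose. The punch is fully home when its flange rests on the top face round this hole.
- tin: Bystander: food tin, diameter 74, 100 high, loose. Origin: centre of underside.
- jar: Bystander: glass jar, diameter 68, 105 high, loose. Origin: centre of underside.
- wrench: Bystander: small wrench, 120 long, lying on the table, loose. Origin under its middle.
- carton: Bystander: closed carton 90 x 140 x 50 mm, loose. Origin: centre of underside.
There are look-alikes about, which are no part of the job. What is shaped like the stand but green is not meant.

How it is judged:
By the outcome, as a careful person would: the job done as asked, in the order asked, and still so for the second after the job is handed in, with the robot touching nothing.
It also fails if it takes over 66 s, if anything falls off the work surface, if the arm or the gripper's body presses on something with over 40 N, if the wrist force passes 120 N, or if a joint passes its speed limit or range.

### The arm

A 7-joint arm with a two-finger parallel gripper is mounted at the origin on the work surface. World frame = base frame: x ahead of the robot, y to its left, z up, the work surface at z = 0. Lengths are in m, angles in rad, forces in N, time in s.
With the tool pointing down it reaches from about 0.425 to 0.925 m from the base axis. Payload 6.8 kg.
Tool frame: the origin (TCP) lies at the very end of the fingers, on their centre line; the grasp point (between the pads) lies 19 mm behind it; z points along the fingers, y is the direction in which the jaws open and shut (so a half turn about z gives the same grasp; the last joint's range is limited). The gripper opens to 85 mm and grips with 20 to 120 N. Pads are 22 mm wide; open, the fingers measure 114 mm over their backs; the gripper's body (76 mm by 85 mm) begins 54 mm behind the grasp point. The pads swing forward as they close: fully open they stand 13 mm farther back than shut.
Start: joints at [-1.347, 0.477, 0.022, 1.555, -0.011, 1.109, -0.083], TCP at [0.22, 0.638, 0.193] pointing down, gripper open.
Joint ranges: [-2.96, 2.96], [-0.34, 2.1], [-1.41, 1.46], [0.24, 2.44], [-1.37, 4.51], [0.17, 1.92], [-2.96, 2.96]. Speed limits (rad/s): [2.39, 2.39, 3.14, 3.14, 3.14, 3.14, 3.14].

### API

Orientations are given as a unit quaternion [w, x, y, z].
In Python, from station import bot gives the robot as it stands.
- The arm moves only by the tool move_arm, never from a script. Its argument "commands" is text: rows parted by semicolons, each of 7 numbers parted by spaces: the opening, from 0 (shut) to 1 (fully open), then the shift along the tool's x, y, z in cm, then the turn, a rotation vector about the tool's x, y, z in degrees. In form: gripper tx ty tz rx ry rz; .... A call has 1 to 12 rows; each row shifts and turns the commanded pose from where the row before left it, along the tool's axes as they then stand; what a row does not reach is not made up. A row lasts 1/12 s, in which the tool goes at most 41.7 mm and 7.16 degrees, less where a joint would pass 70% of its speed; a pose out of reach is approached as far as the arm can. A call with a gripper value outside its range is refused whole. The fingers move at their own pace and stop on an object; "force" is the grip in N (left out, the last holds). Time passes only in rows, so rows that do not move let the fingers close. It gives the time, the measured TCP pose, the force and the opening at its end, in the units of the state.
- bot.get_obs(): the state, without advancing time (a new reading comes with each control period).
- bot.read_camera(name): name is "side" or "top"; returns a dict with "img" (384x512x3 uint8, red, green, blue), "K" (3x3 intrinsics, pixels), "rvec" (rotation vector, rad) and "tvec" (3), from world to camera coordinates, as OpenCV has them. Camera axes: x right, y down, z forward; pixel columns grow to the right and rows downward; lengths in m; the calibration is good to about 2 mm. A picture is of the moment at which its call begins. There is no depth.
- bot.hand_in(): hands the job in, once; it reports no verdict.
The state is a dict: "t": time; "q": joint angles; "joint_vel": joint speeds; "joint_torque": joint torques, N m; "eef_pos": TCP position; "tool_rot": TCP orientation; "contact_force": force on the tool from outside, world axes, zero at the start; "torque": the same for the moment, N m; "gripper_width": opening from 0.0 (shut) to 1.0 (fully open).
Only numpy, scipy, OpenCV 4.12 (cv2) and the standard library are available. Lean on these libraries where they do the work, as an engineer would, in place of code of your own. Each camera call takes 0.05 s, during which the arm holds its last target. There are 200 camera calls.

## Working session

There is one attempt and no reset: what is moved stays moved. The work goes in short steps, Python scripts to look and compute and a tool call to move; the robot and the scene stay as the last step left them, time stands still between calls to the robot, and variables do not carry over. Pictures are saved under pics/ and viewed, about 8 in all and at most 12, crops included, and the job is handed in when it is done.

Besides the shell and the picture viewer there is one more tool, called as name(argument=value, ...), one argument or row to a line, values as JSON. move_arm: Moves the arm, as the interface text tells. Its arguments: {"type":"object","properties":{"commands":{"type":"string"},"force":{"type":"number"}},"required":["commands"]}

```bash
ls; mkdir -p pics
python3 - <<'E'
from station import bot
import cv2,numpy as np
o=bot.get_obs();print({k:np.round(v,3) for k,v in o.items()})
for n in("top","side"):
    c=bot.read_camera(n);cv2.imwrite(f"pics/{n}0.png",cv2.resize(c["img"][:,:,::-1],(800,600),interpolation=cv2.INTER_CUBIC))
    print(n,c["K"],c["rvec"],c["tvec"])
E
```

```text
pics
{'t': np.float64(0.0), 'q': array([-1.347,  0.478,  0.022,  1.556, -0.011,  1.109, -0.083]), 'joint_vel': array([ 0.001, -0.002, -0.   , -0.001, -0.001, -0.001,  0.001]), 'joint_torque': array([-0.0000e+00, -5.9648e+01,  1.6080e+00, -2.8119e+01,  1.2000e-02,
        9.0000e-03,  0.0000e+00]), 'eef_pos': array([0.22 , 0.638, 0.192]), 'tool_rot': array([-0.   ,  0.165,  0.986, -0.001]), 'contact_force': array([0.045, 0.076, 1.37 ]), 'torque': array([ 0.018, -0.01 ,  0.047]), 'gripper_width': np.float64(0.998)}
top [[455.66444141   0.         256.47893254]
 [  0.         455.66444141 186.30573868]
 [  0.           0.           1.        ]] [ 2.11534251 -2.13356164  0.19002471] [0.01497013 0.58576184 1.21108676]
side [[349.90094022   0.         261.87558408]
 [  0.         349.90094022 191.2599059 ]
 [  0.           0.           1.        ]] [ 2.17980469 -0.80428401  0.36090914] [-0.41714833  0.31352269  0.82010526]
```

View pics/top0.png

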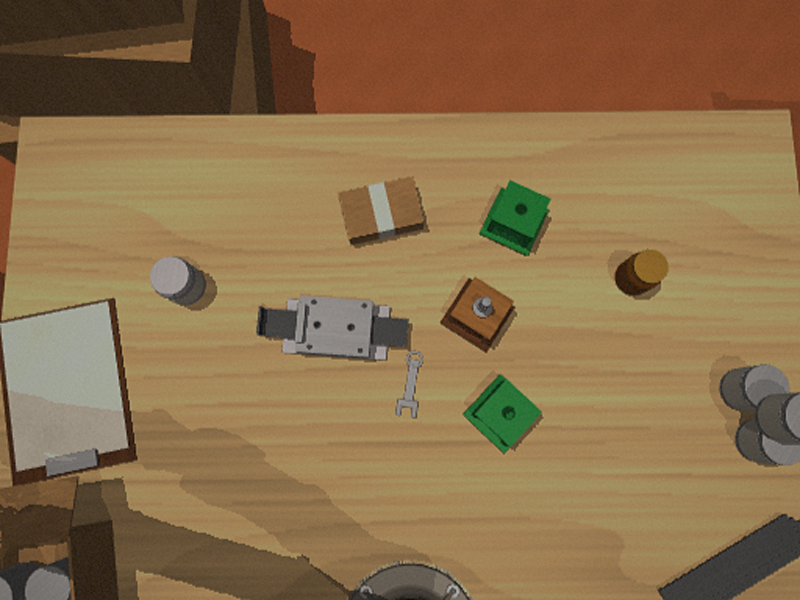

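View pics/side0.png

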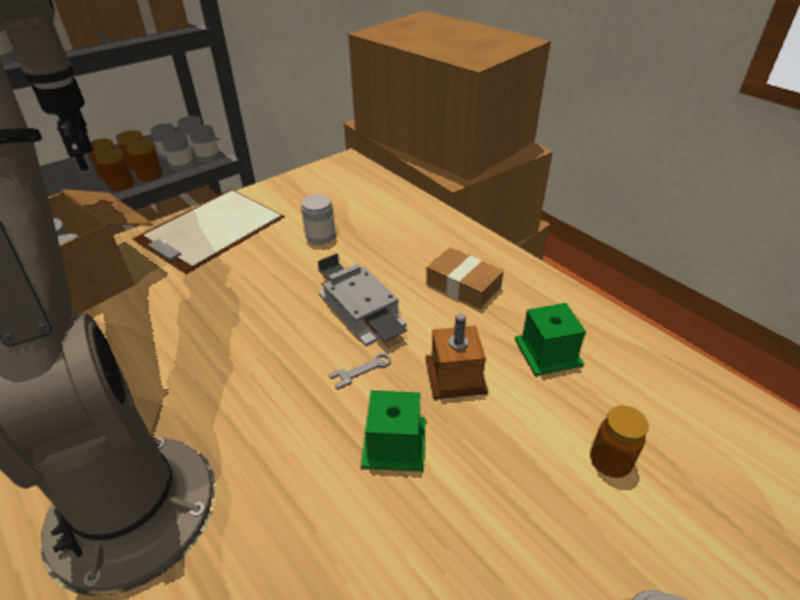

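The top view shows the brown stand with the punch at (484,307), green look-alikes at (515,215) and (503,413), and the jig at (335,327) with bores at (317,324) and (351,327). The stop block seems to be at the left end, so I'll confirm that in an enlarged crop.

Run:
```python
from station import bot
import cv2,numpy as np
t=bot.read_camera("top")["img"];s=bot.read_camera("side")["img"]
r=lambda a:cv2.resize(a[:,:,::-1],(800,296),interpolation=cv2.INTER_CUBIC)
a=t[165:239,155:355];b=s[155:255,195:330]
cv2.imwrite("pics/c1.png",np.vstack([r(a),cv2.resize(b[:60+14,:][:,:,::-1],(540,296),interpolation=cv2.INTER_CUBIC) if 0 else np.pad(cv2.resize(b[:,:,::-1],(405,300),interpolation=cv2.INTER_CUBIC),((0,0),(0,395),(0,0)))]))
```

```text
(no output)
```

View pics/c1.png

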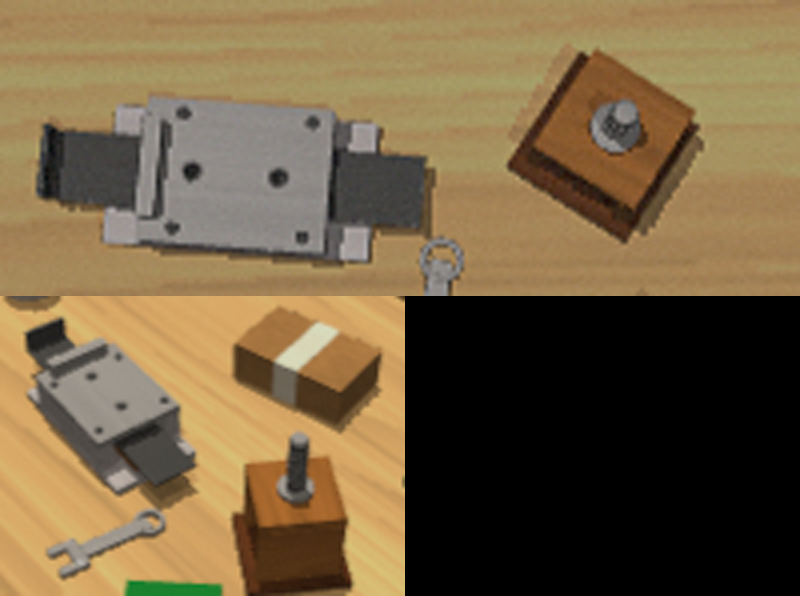

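The crop shows the raised stop block at crop (150,165), on the upturned (+y) end. The correct bore is therefore the left one at (192,171), and the other one at (279,177) is not. The brown stand holds the punch, with the dome at (626,107) and the flange at (614,127). Next I'll localise them.

```bash
cat > h.py <<'E'
import cv2,numpy as np
from station import bot
def ray(c,px):
    R=cv2.Rodrigues(c["rvec"])[0];C=-R.T@np.ravel(c["tvec"])
    d=cv2.undistortPoints(np.array([[px]],float),c["K"],None)[0,0]
    return C,R.T@np.append(d,1)
def onz(c,px,z):
    C,d=ray(c,px);return C+d*(z-C[2])/d[2]
def tri(a,pa,b,pb):
    (C,d),(E,f)=ray(a,pa),ray(b,pb)
    s=np.linalg.lstsq(np.c_[d,-f],E-C,rcond=None)[0]
    p,q=C+d*s[0],E+f*s[1];return (p+q)/2,np.linalg.norm(p-q)
def proj(c,P): return cv2.projectPoints(np.array(P,float).reshape(-1,3),c["rvec"],c["tvec"],c["K"],None)[0][:,0]
def dark(img,p,r=4):
    g=cv2.cvtColor(img,cv2.COLOR_RGB2GRAY).astype(float);x,y=map(int,np.round(p))
    w=g[y-r:y+r+1,x-r:x+r+1];w=np.clip(np.median(w)-10-w,0,None)
    Y,X=np.mgrid[y-r:y+r+1,x-r:x+r+1];return np.array([(X*w).sum(),(Y*w).sum()])/w.sum()
E
python3 - <<'E'
from h import *
t=bot.read_camera("top");s=bot.read_camera("side")
T=lambda x,y:np.array([155+x/4-.375,165+y/4-.375]);S=lambda x,y:np.array([195+x/3-.333,155+y/3-.333])
for n,a,b in(("bore",T(192,171),S(92,80)),("other",T(279,177),S(122,110))):
    a=dark(t["img"],a);b=dark(s["img"],b,3)
    print(n,a,b,onz(t,a,.052),onz(s,b,.052),tri(t,a,s,b))
sc=[onz(t,dark(t["img"],T(*p),3),.052) for p in((183,113),(313,122),(302,237),(172,228))]
print("screws",np.round(sc,4),np.mean(sc,0))
print("dome",onz(t,T(626,107),.153),onz(s,S(300,140),.153))
print("flange",onz(t,T(614,127),.092),onz(s,S(296,193),.092))
# stand top board corners
for p in((594,50),(697,112),(629,210),(531,150)):print(onz(t,T(*p),.087))
for p in((246,169),(331,161),(344,219),(253,230)):print(onz(s,S(*p),.087))
E
```

```text
bore [202.46773074 207.35947259] [224.79389313 181.08206107] [0.52846996 0.15931067 0.052     ] [0.52685867 0.15938573 0.052     ] (array([0.52793441, 0.15974205, 0.05134185]), np.float64(0.001432761007581168))
other [224.04654655 208.97072072] [234.93110236 191.30708661] [0.52347352 0.09979068 0.052     ] [0.52160348 0.09828831 0.052     ] (array([0.52340537, 0.10016744, 0.04978962]), np.float64(0.0008384284867543641))
screws [[0.5685 0.1662 0.052 ]
 [0.5617 0.0758 0.052 ]
 [0.4822 0.0833 0.052 ]
 [0.4883 0.1726 0.052 ]] [0.52515312 0.12448597 0.052     ]
dome [ 0.55317767 -0.12938406  0.153     ] [ 0.55123479 -0.12870682  0.153     ]
flange [ 0.55013023 -0.12819194  0.092     ] [ 0.54777623 -0.13242035  0.092     ]
[ 0.60385357 -0.11672616  0.087     ]
[ 0.56065517 -0.18486556  0.087     ]
[ 0.49483894 -0.13713531  0.087     ]
[ 0.53580939 -0.07267086  0.087     ]
[ 0.53760579 -0.07662771  0.087     ]
[ 0.60557677 -0.12070013  0.087     ]
[ 0.56140042 -0.179777    0.087     ]
[ 0.49111339 -0.13686089  0.087     ]
```

```bash
cat >> h.py <<'E'
def go(target):
    "shift in tool axes (cm) from the measured pose to a world target"
    from scipy.spatial.transform import Rotation as Ro
    o=bot.get_obs();R=Ro.from_quat(np.asarray(o["tool_rot"])[[1,2,3,0]])
    M=R.as_matrix();print("pose",np.round(o["eef_pos"],4),"zaxis",np.round(M[:,2],4),"tool dcm",np.round(100*M.T@(np.array(target)-o["eef_pos"]),2),"F",np.round(o["contact_force"],2),"t",round(float(o["t"]),2),"w",o["gripper_width"])
E
python3 -c "
from h import *
go([.551,-.1295,.193])"
```

```text
pose [0.2198 0.638  0.1928] zaxis [-1.e-04 -6.e-04 -1.e+00] tool dcm [-5.631e+01 -6.178e+01  2.000e-02] F [-0.46  0.78 -0.3 ] t 0.3 w 0.9973571515646733
```

move_arm(
  commands="1 -2.35 -2.57 0 0 0 0;1 -2.35 -2.57 0 0 0 0;1 -2.35 -2.57 0 0 0 0;1 -2.35 -2.57 0 0 0 0;1 -2.35 -2.57 0 0 0 0;1 -2.35 -2.57 0 0 0 0;1 -2.35 -2.57 0 0 0 0;1 -2.35 -2.57 0 0 0 0;1 -2.35 -2.57 0 0 0 0;1 -2.35 -2.57 0 0 0 0;1 -2.35 -2.57 0 0 0 0;1 -2.35 -2.57 0 0 0 0",
)

```text
t: 1.3
eef_pos: [0.3865, 0.2532, 0.1933]
tool_rot: [0.0, 0.165, 0.986, 0.0]
contact_force: [1.1, -0.5, -0.1]
gripper_width: 0.999
```

move_arm(
  commands="1 -2.35 -2.57 0 0 0 0;1 -2.35 -2.57 0 0 0 0;1 -2.35 -2.57 0 0 0 0;1 -2.35 -2.57 0 0 0 0;1 -2.35 -2.57 0 0 0 0;1 -2.35 -2.57 0 0 0 0;1 -2.35 -2.57 0 0 0 0;1 -2.35 -2.57 0 0 0 0;1 -2.35 -2.57 0 0 0 0;1 -2.35 -2.57 0 0 0 0;1 0 0 0 0 0 0;1 0 0 0 0 0 0",
)

```text
t: 2.3
eef_pos: [0.5247, -0.067, 0.1931]
tool_rot: [0.0, 0.167, 0.986, -0.0]
contact_force: [-0.2, 0.2, 0.0]
gripper_width: 1.002
```

```bash
python3 -c "
from h import *
go([.551,-.1295,.193])
c=bot.read_camera('top');cv2.imwrite('pics/t2.png',c['img'][:,:,::-1])
"
```

```text
pose [ 0.5247 -0.067   0.1931] zaxis [ 2.e-04 -8.e-04 -1.e+00] tool dcm [-4.54 -5.03  0.02] F [-0.25  0.18  0.01] t 2.3 w 1.0018350271388707
```

move_arm(
  commands="1 -1.51 -1.68 0 0 0 0;1 -1.51 -1.68 0 0 0 0;1 -1.52 -1.67 0 0 0 0;1 0 0 0 0 0 0;1 0 0 0 0 0 0",
)

```text
t: 2.77
eef_pos: [0.5509, -0.1264, 0.1929]
tool_rot: [-0.0, 0.165, 0.986, 0.0]
contact_force: [-0.4, 0.2, -0.2]
gripper_width: 1.002
```

```bash
python3 -c "
from h import *
go([.551,-.1295,.104])
o=[cv2.resize(bot.read_camera(n)['img'][a:a+150,b:b+200,::-1],(400,300),interpolation=cv2.INTER_CUBIC) for n,a,b in(('top',120,210),('side',130,200))]
cv2.imwrite('pics/c2.png',np.hstack(o))
"
```

```text
pose [ 0.5509 -0.1264  0.1929] zaxis [-5.e-04  4.e-04 -1.e+00] tool dcm [-0.11 -0.29  8.89] F [-0.38  0.22 -0.21] t 2.77 w 1.001792764268715
```

View pics/c2.png

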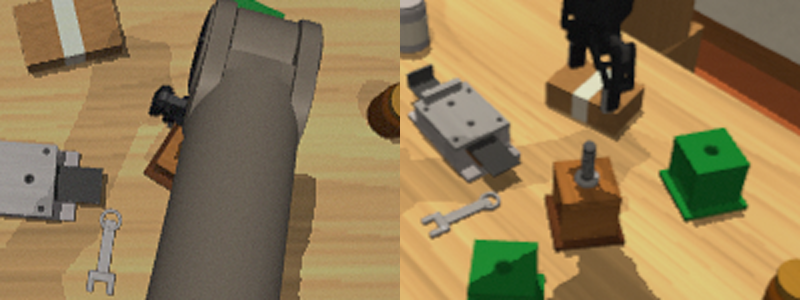

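The fingers straddle the punch, which is at crop (588,165) in the side view. The arm blocks the top view. Descending.

move_arm(
  commands="1 -0.1 -0.25 1 0 0 0;1 0 0 1.5 0 0 0;1 0 0 1.5 0 0 0;1 0 0 1.5 0 0 0;1 0 0 1.5 0 0 0;1 0 0 1.0 0 0 0;1 0 0 0.9 0 0 0;1 0 0 0 0 0 0;1 0 0 0 0 0 0",
)

```text
t: 3.62
eef_pos: [0.551, -0.1295, 0.1038]
tool_rot: [-0.0, 0.165, 0.986, -0.0]
contact_force: [-0.1, 1.4, 0.3]
gripper_width: 1.002
```

```bash
python3 -c "
from h import *
go([.551,-.1295,.104])
c=bot.read_camera('side')
p=proj(c,[bot.get_obs()['eef_pos'],[.551,-.1295,.154]]);print(p)
cv2.imwrite('pics/c3.png',cv2.resize(c['img'][160:260,240:360,::-1],(720,600),interpolation=cv2.INTER_CUBIC))
"
```

```text
pose [ 0.551  -0.1295  0.1038] zaxis [-7.e-04  1.e-04 -1.e+00] tool dcm [-0.    0.   -0.02] F [-0.1   1.35  0.32] t 3.62 w 1.0020777935704013
[[293.89339227 214.61552652]
 [294.84009258 201.25248113]]
```

View pics/c3.png

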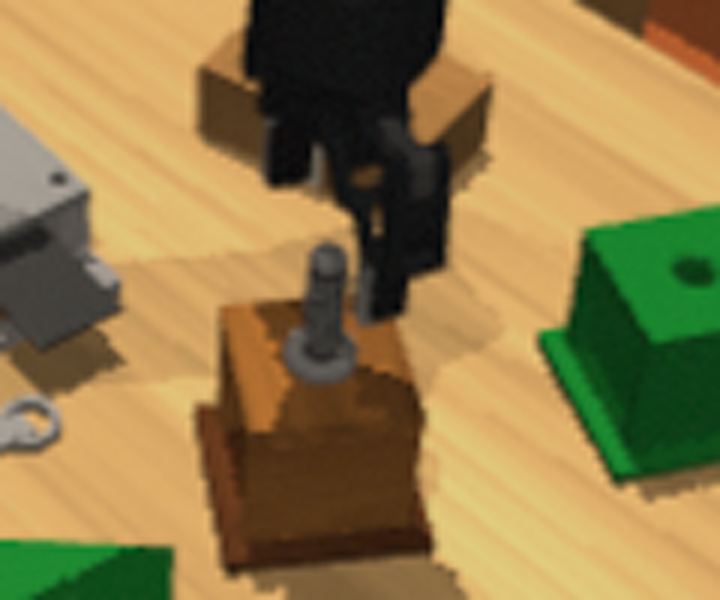

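```bash
python3 -c "
from h import *
c=bot.read_camera('side');print(ray(c,(256,192))[0])
P=np.array([.551,-.1295,0]);y=np.array([.325,.946,0])
for s in(1,-1):
  for w in (.0425,.057):
    for z in(.117,.175):print(s,w,z,(proj(c,P+s*w*y+[0,0,z])[0]-[240,160])*6)
cv2.imwrite('pics/c4.png',cv2.resize(c['img'][100:260,220:360,::-1],(525,600),interpolation=cv2.INTER_CUBIC))
o=bot.get_obs();print(o['q'],o['eef_pos'])
"
```

```text
[ 0.05429888 -0.57960561  0.77845412]
1 0.0425 0.117 [284.09350082 247.3070591 ]
1 0.0425 0.175 [290.35392094 151.54931802]
1 0.057 0.117 [271.0627539  227.43686813]
1 0.057 0.175 [276.7208221  131.89475763]
-1 0.0425 0.117 [366.31783644 372.68845609]
-1 0.0425 0.175 [376.64981887 275.96035309]
-1 0.057 0.117 [381.42826047 395.72988365]
-1 0.057 0.175 [392.55949631 298.89701039]
[-0.22637399  0.42881318  0.44601167  1.92548077 -0.24380301  0.83860799
  1.58738806] [ 0.55175399 -0.12986916  0.10477108]
```

```bash
python3 -c "
from h import *
c=bot.read_camera('top')
P=np.array([.551,-.1264,0]);y=np.array([.325,.946,0])
for w in (.0425,.057):
    for z in(.206,.25):print(w,z,(proj(c,P+w*y+[0,0,z])[0]-[210,120])*2)
s=bot.read_camera('side')
A=cv2.resize(s['img'][100:260,220:360,::-1],(525,600),interpolation=cv2.INTER_CUBIC)
B=cv2.resize(c['img'][150:230,250:330,::-1],(275,600//2),interpolation=cv2.INTER_CUBIC)
B=cv2.copyMakeBorder(B,0,300,0,0,cv2.BORDER_CONSTANT)
cv2.imwrite('pics/c5.png',np.hstack([A,B]))
"
```

```text
0.0425 0.206 [171.4516831  126.25718661]
0.0425 0.25 [174.47123295 119.20007375]
0.057 0.206 [160.10959329 122.56128513]
0.057 0.25 [162.66710711 115.36032413]
```

View pics/c5.png

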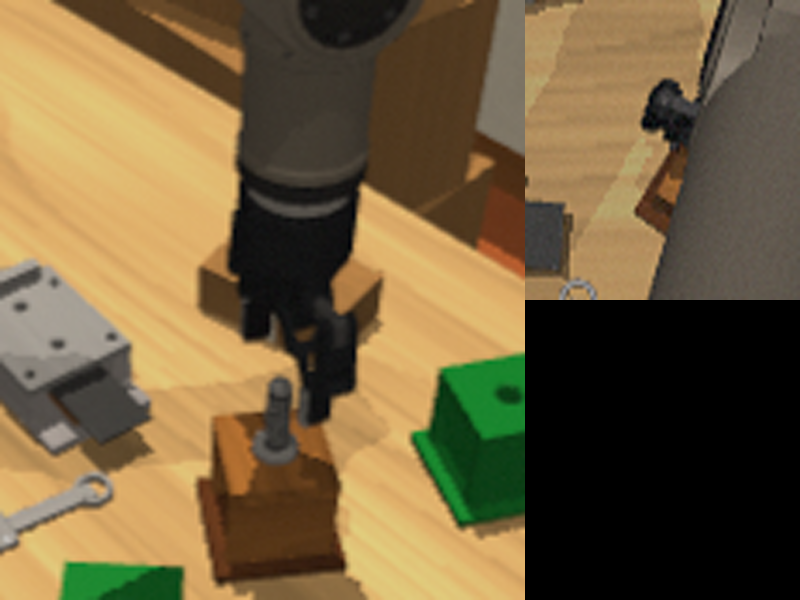

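The gripper appears about 30 mm behind the punch: in the side view the punch at (278,415) is in front of the fingers at (255,330) and (318,410). The reported pose and the pictures disagree, so I'll quantify that before closing.

```bash
python3 -c "
from h import *
c=bot.read_camera('top');s=bot.read_camera('side')
print('base side px800',proj(s,[[0,0,0],[.1,0,0],[0,.1,0],[0,-.1,0],[-.1,0,0]])*1.5625)
print('base top px800',proj(c,[[0,0,0],[.1,0,0],[0,.1,0],[0,-.1,0]])*1.5625)
p=lambda x,y:(220+x/3.75,100+y/3.75)
# side rays of left/right fingertip on heights
for n,a in(('L',p(255,338)),('R',p(314,420))):
  for z in(.104,.117,.13,.15):print(n,z,onz(s,a,z)[:2])
t=(250+(668-525)/275*80,150+110/300*80)
for z in(.117,.15,.18):print('topL',z,onz(c,t,z)[:2])
"
```

```text
base side px800 [[131.09016732 507.85237507]
 [194.49897579 469.03367195]
 [108.66486327 462.84806947]
 [156.86099181 559.57065093]
 [ 59.70187363 551.55609771]]
base top px800 [[409.54899952 635.46136043]
 [408.9456427  573.4268438 ]
 [350.77487623 635.90099785]
 [468.35022928 635.02152026]]
L 0.104 [ 0.60888367 -0.04667185]
L 0.117 [ 0.59819414 -0.05694406]
L 0.13 [ 0.5875046  -0.06721628]
L 0.15 [ 0.57105916 -0.08301969]
R 0.104 [ 0.57914226 -0.13973262]
R 0.117 [ 0.56902599 -0.1482111 ]
R 0.13 [ 0.55890971 -0.15668959]
R 0.15 [ 0.54334621 -0.16973341]
topL 0.117 [ 0.59206082 -0.08310351]
topL 0.15 [ 0.58548759 -0.08060032]
topL 0.18 [ 0.57951192 -0.0783247 ]
```

move_arm(
  commands="1 0 0 0.8 0 0 0;1 0 0 0.7 0 0 0;0.45 0 0 0 0 0 0;0.45 0 0 0 0 0 0;0.45 0 0 0 0 0 0;0.45 0 0 0 0 0 0;0.45 0 0 0 0 0 0",
  force=20,
)

```text
t: 4.5
eef_pos: [0.5513, -0.1298, 0.0892]
tool_rot: [0.0, 0.165, 0.986, 0.0]
contact_force: [0.3, -0.5, 0.6]
gripper_width: 0.449
```

```bash
python3 -c "
from h import *
c=bot.read_camera('side');go([.551,-.1295,.104])
cv2.imwrite('pics/c6.png',cv2.resize(c['img'][170:230,260:330,::-1],(700,600),interpolation=cv2.INTER_CUBIC))
"
```

```text
pose [ 0.5513 -0.1299  0.0893] zaxis [ 4.e-04 -0.e+00 -1.e+00] tool dcm [ 0.04  0.02 -1.47] F [ 0.13 -0.72  0.53] t 4.55 w 0.44718142667404737
```

View pics/c6.png

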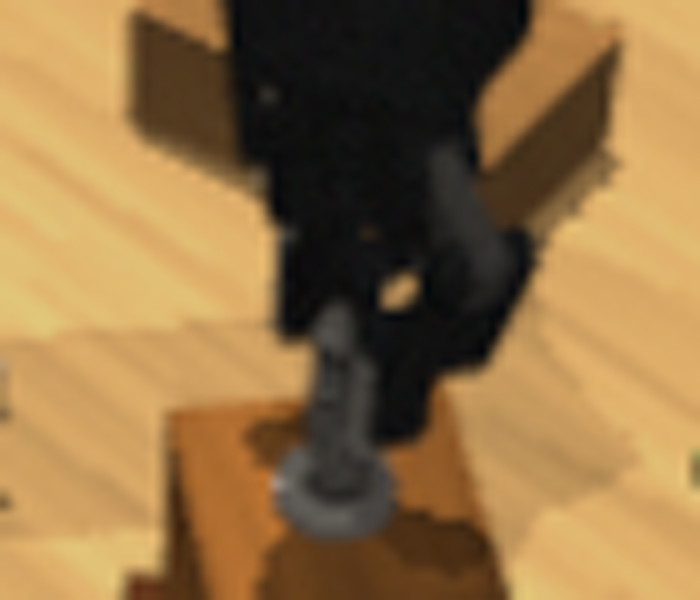

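```bash
python3 -c "
from h import *
s=bot.read_camera('side')
P=np.array([.2198,.638,0]);y=np.array([.325,.946,0])
for k in(-.0425,0,.0425):
  for z in(.193,.206,.24):print(k,z,proj(s,P+k*y+[0,0,z])[0]*1.5625)
a=cv2.imread('pics/side0.png')[60:220,20:160]
cv2.imwrite('pics/c7.png',cv2.resize(a,(525,600),interpolation=cv2.INTER_CUBIC))
"
```

```text
-0.0425 0.193 [ 95.94949101 192.06058807]
-0.0425 0.206 [ 93.54121383 186.50893781]
-0.0425 0.24 [ 87.06426884 171.57804293]
0 0.193 [ 96.58675749 182.43773765]
0 0.206 [ 94.24504046 176.95656895]
0 0.24 [ 87.95164493 162.22585551]
0.0425 0.193 [ 97.19236965 173.29287392]
0.0425 0.206 [ 94.91365165 167.88214566]
0.0425 0.24 [ 88.79375864 153.35069508]
```

View pics/c7.png

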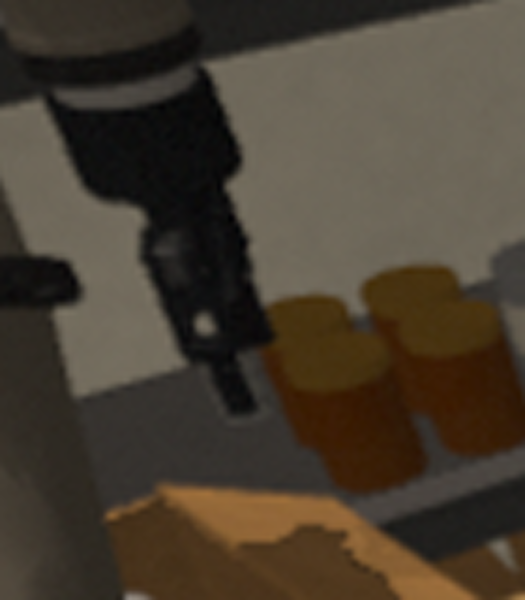

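move_arm(
  commands="0.28 0 0 0 0 0 0;0.28 0 0 0 0 0 0;0.28 0 0 0 0 0 0;0.28 0 0 0 0 0 0",
  force=20,
)

```text
t: 4.93
eef_pos: [0.5511, -0.1298, 0.0891]
tool_rot: [0.0, 0.165, 0.986, 0.0]
contact_force: [0.7, 0.3, -0.5]
gripper_width: 0.28
```

The fingers closed to 24 mm at reported z 0.089 without touching the 34 mm flange. Two views from different directions also put the fingertips about 35 mm higher than reported. I treat this as a height offset of the tool and will descend carefully, watching the force.

move_arm(
  commands="0.3 0 0 0.4 0 0 0;0.3 0 0 0.4 0 0 0;0.3 0 0 0.4 0 0 0;0.3 0 0 0.3 0 0 0;0.3 0 0 0 0 0 0;0.3 0 0 0 0 0 0",
)

```text
t: 5.43
eef_pos: [0.5509, -0.1298, 0.0737]
tool_rot: [-0.0, 0.165, 0.986, -0.0]
contact_force: [-0.5, -0.2, -0.0]
gripper_width: 0.296
```

```bash
python3 -c "
from h import *
c=bot.read_camera('side');go([.551,-.1295,.07])
cv2.imwrite('pics/c8.png',cv2.resize(c['img'][170:230,260:330,::-1],(700,600),interpolation=cv2.INTER_CUBIC))
"
```

```text
pose [ 0.5511 -0.1299  0.074 ] zaxis [-2.e-04 -0.e+00 -1.e+00] tool dcm [0.02 0.03 0.4 ] F [0.33 0.26 0.01] t 5.48 w 0.30084397354113046
```

View pics/c8.png

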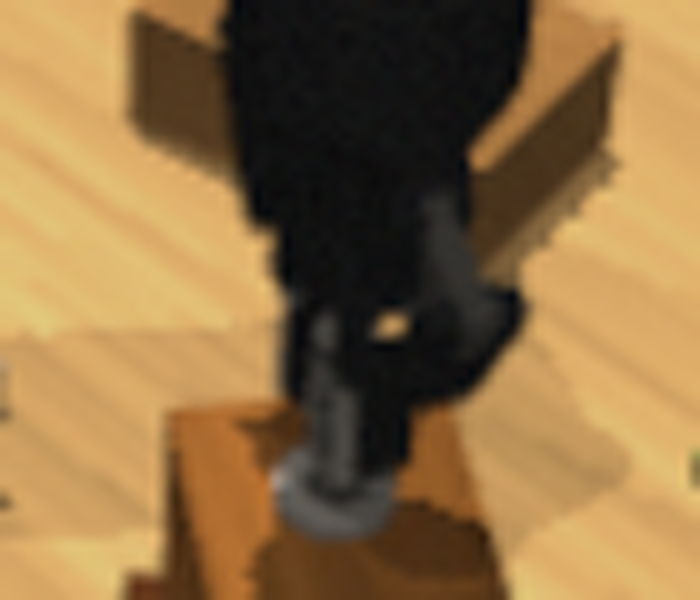

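The fingers straddle the barrel, with tips about 10 mm above the flange (midpoint of the tips at crop (342,437)). Closing.

move_arm(
  commands="0.0 0 0 0 0 0 0;0.0 0 0 0 0 0 0;0 0 0 0 0 0 0;0 0 0 0 0 0 0;0 0 0 0 0 0 0;0 0 0 0 0 0 0",
  force=80,
)

```text
t: 5.98
eef_pos: [0.5513, -0.1301, 0.0743]
tool_rot: [0.0, 0.165, 0.986, -0.0]
contact_force: [-1.3, -0.8, 2.3]
gripper_width: 0.192
```

move_arm(
  commands="0 0 0 -0.3 0 0 0;0 0 0 -0.7 0 0 0;0 0 0 -1 0 0 0;0 0 0 -1 0 0 0;0 0 0 -1 0 0 0;0 0 0 -1 0 0 0;0 0 0 -1 0 0 0;0 0 0 -1 0 0 0;0 0 0 -1 0 0 0;0 0 0 -1 0 0 0;0 0 0 0 0 0 0;0 0 0 0 0 0 0",
)

```text
t: 6.98
eef_pos: [0.5516, -0.1298, 0.1647]
tool_rot: [0.001, 0.165, 0.986, 0.0]
contact_force: [-0.8, 0.1, -2.6]
gripper_width: 0.193
```

```bash
python3 -c "
from h import *
c=bot.read_camera('side');go([.5277,.1593,.164])
print(proj(c,[[.551,-.13,.087+.09-.071],[.551,-.13,.087+.09]]))
cv2.imwrite('pics/c9.png',cv2.resize(c['img'][160:230,255:335,::-1],(680,595),interpolation=cv2.INTER_CUBIC))
"
```

```text
pose [ 0.5511 -0.1297  0.164 ] zaxis [-0.e+00  2.e-04 -1.e+00] tool dcm [1.162e+01 2.656e+01 1.000e-02] F [ 0.13 -0.27 -2.67] t 7.03 w 0.1897229761062594
[[293.86858865 214.33312994]
 [295.53306133 194.80550774]]
```

View pics/c9.png

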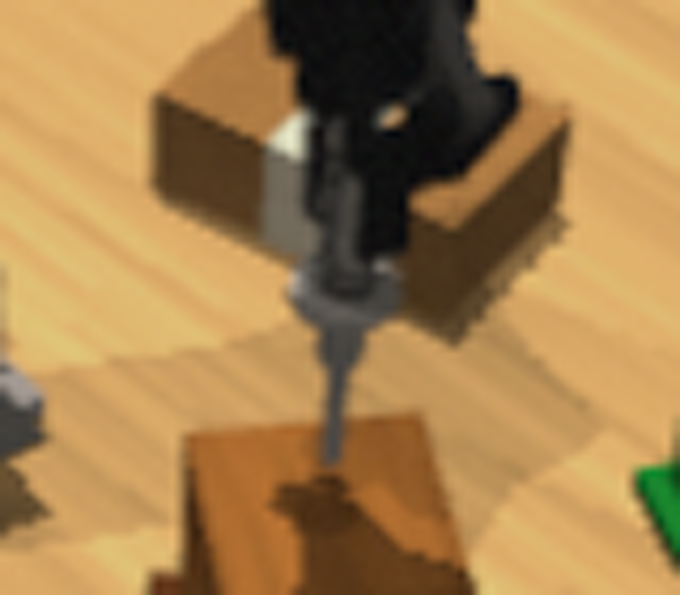

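The nose tip at crop (332,465) lies within 0.3 px of the prediction, so the punch hangs vertical and on the tool axis. On to the correct bore.

move_arm(
  commands="0 0.58 1.33 0 0 0 0;0 0.88 1.99 0 0 0 0;0 1.17 2.65 0 0 0 0;0 1.17 2.65 0 0 0 0;0 1.17 2.65 0 0 0 0;0 1.17 2.65 0 0 0 0;0 1.17 2.65 0 0 0 0;0 1.17 2.65 0 0 0 0;0 1.17 2.65 0 0 0 0;0 1.17 2.65 0 0 0 0;0 0.69 1.58 0 0 0 0;0 0.38 1.1 0 0 0 0",
)

```text
t: 8.03
eef_pos: [0.5261, 0.1689, 0.1632]
tool_rot: [-0.001, 0.163, 0.987, -0.0]
contact_force: [0.8, 0.2, -1.7]
gripper_width: 0.188
```

move_arm(
  commands="0 0 0 0 0 0 0;0 0 0 1.2 0 0 0;0 0 0 1.2 0 0 0;0 0 0 1.2 0 0 0;0 0 0 0.8 0 0 0;0 0 0 0 0 0 0;0 0 0 0 0 0 0;0 0 0 0 0 0 0",
)

```text
t: 8.7
eef_pos: [0.5279, 0.1655, 0.1206]
tool_rot: [0.0, 0.166, 0.986, 0.0]
contact_force: [0.0, 0.8, -1.2]
gripper_width: 0.19
```

```bash
python3 -c "
from h import *
c=bot.read_camera('side');go([.527,.1594,.12])
e=bot.get_obs()['eef_pos'];P=np.array([e[0],e[1],e[2]-.0742+.016])
print('tip pred',P,proj(c,[P,[.527,.1594,.052]]))
a=cv2.resize(c['img'][150:210,190:260,::-1],(700,600),interpolation=cv2.INTER_CUBIC)
cv2.imwrite('pics/c10.png',a)
"
```

```text
pose [0.528  0.1658 0.1208] zaxis [ 1.1e-03  4.0e-04 -1.0e+00] tool dcm [-0.11 -0.64  0.08] F [ 1.05  0.45 -1.98] t 8.75 w 0.19033963729387318
tip pred [0.52800187 0.16580568 0.06259504] [[223.67705132 177.44468345]
 [224.82675959 181.06169414]]
```

View pics/c10.png

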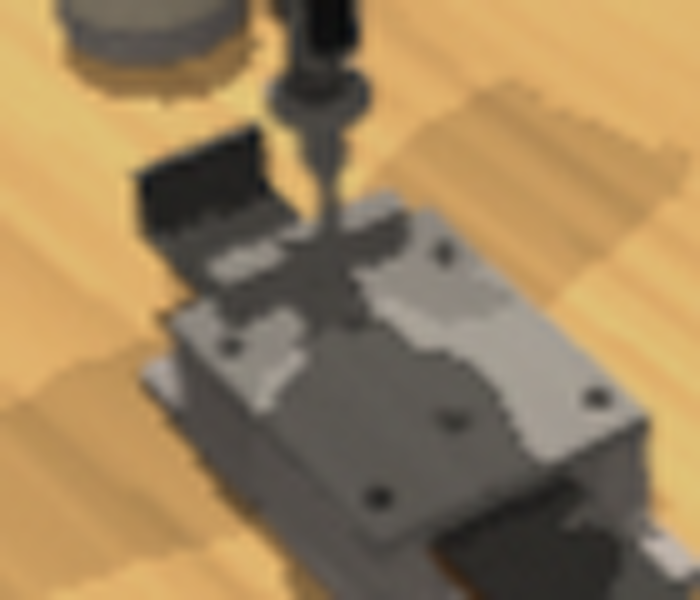

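The tip hovers about 6 mm off in +y, in front of the stop block. Correcting, then descending slowly.

move_arm(
  commands="0 -0.05 -0.3 0 0 0 0;0 -0.04 -0.34 0 0 0 0;0 0 0 0 0 0 0;0 0 0 0 0 0 0;0 0 0 0 0 0 0",
)

```text
t: 9.17
eef_pos: [0.5262, 0.1598, 0.1203]
tool_rot: [0.0, 0.165, 0.986, 0.0]
contact_force: [-0.2, 0.5, -2.1]
gripper_width: 0.185
```

```bash
python3 -c "
from h import *
go([.5272,.1594,.1025])
import collections
c=bot.read_camera('side');cv2.imwrite('pics/raw_hover.png',c['img'][:,:,::-1])
go([.5272,.1594,.1025])
"
```

```text
pose [0.5262 0.1598 0.1203] zaxis [ 3.e-04  3.e-04 -1.e+00] tool dcm [-0.11 -0.    1.78] F [-0.19  0.52 -2.15] t 9.17 w 0.1845399094497818
pose [0.5262 0.1599 0.1202] zaxis [ 2.e-04  2.e-04 -1.e+00] tool dcm [-0.11 -0.01  1.77] F [ 0.7  -0.25 -1.65] t 9.22 w 0.19109089126912499
```

move_arm(
  commands="0 -0.08 0 0.3 0 0 0;0 0 0 0.3 0 0 0;0 0 0 0.3 0 0 0;0 0 0 0.2 0 0 0;0 0 0 0.2 0 0 0;0 0 0 0.1 0 0 0;0 0 0 0 0 0 0;0 0 0 0 0 0 0",
)

```text
t: 9.88
eef_pos: [0.5269, 0.1595, 0.1061]
tool_rot: [-0.0, 0.165, 0.986, -0.0]
contact_force: [0.1, -0.8, -0.6]
gripper_width: 0.188
```

move_arm(
  commands="0 0 0 0.1 0 0 0;0 0 0 0.1 0 0 0;0 0 0 0.1 0 0 0;0 0 0 0.1 0 0 0;0 0 0 0 0 0 0;0 0 0 0 0 0 0",
)

```text
t: 10.38
eef_pos: [0.5269, 0.1595, 0.102]
tool_rot: [0.0, 0.165, 0.986, -0.0]
contact_force: [0.2, -0.3, -2.2]
gripper_width: 0.192
```

move_arm(
  commands="0 0 0 0.1 0 0 0;0 0 0 0.1 0 0 0;0 0 0 0.1 0 0 0;0 0 0 0 0 0 0;0 0 0 0 0 0 0",
)

```text
t: 10.8
eef_pos: [0.5269, 0.1594, 0.099]
tool_rot: [-0.0, 0.165, 0.986, -0.0]
contact_force: [0.5, -0.2, -2.6]
gripper_width: 0.191
```

```bash
python3 -c "
from h import *
go([.527,.1594,.1])
"
```

```text
pose [0.5269 0.1594 0.099 ] zaxis [-0.e+00 -1.e-04 -1.e+00] tool dcm [-0.01  0.   -0.1 ] F [ 0.53 -0.19 -2.64] t 10.8 w 0.1909260021618563
```

move_arm(
  commands="0 0 0 0.1 0 0 0;0 0 0 0.1 0 0 0;0 0 0 0 0 0 0;0 0 0 0 0 0 0",
)

```text
t: 11.13
eef_pos: [0.5269, 0.1595, 0.097]
tool_rot: [-0.0, 0.165, 0.986, 0.0]
contact_force: [1.1, -0.3, -2.2]
gripper_width: 0.187
```

move_arm(
  commands="0 0 0 0.1 0 0 0;0 0 0 0.1 0 0 0;0 0 0 0 0 0 0;0 0 0 0 0 0 0",
)

```text
t: 11.47
eef_pos: [0.5268, 0.1594, 0.095]
tool_rot: [-0.0, 0.165, 0.986, -0.0]
contact_force: [0.1, -0.2, -2.7]
gripper_width: 0.188
```

move_arm(
  commands="0 0 0 0.1 0 0 0;0 0 0 0.1 0 0 0;0 0 0 0 0 0 0;0 0 0 0 0 0 0",
)

```text
t: 11.8
eef_pos: [0.5269, 0.1594, 0.093]
tool_rot: [-0.0, 0.165, 0.986, -0.0]
contact_force: [0.7, 0.7, -1.7]
gripper_width: 0.187
```

move_arm(
  commands="0 0 0 0.1 0 0 0;0 0 0 0.1 0 0 0;0 0 0 0 0 0 0;0 0 0 0 0 0 0",
)

```text
t: 12.13
eef_pos: [0.5268, 0.1595, 0.091]
tool_rot: [-0.0, 0.165, 0.986, -0.0]
contact_force: [0.9, 0.5, -2.5]
gripper_width: 0.191
```

move_arm(
  commands="0 0 0 0.1 0 0 0;0 0 0 0.1 0 0 0;0 0 0 0 0 0 0;0 0 0 0 0 0 0",
)

```text
t: 12.47
eef_pos: [0.5273, 0.1595, 0.0897]
tool_rot: [0.0, 0.165, 0.986, 0.0]
contact_force: [-0.7, -0.4, 4.8]
gripper_width: 0.186
```

move_arm(
  commands="0 0 0 0.1 0 0 0;0 0 0 0.1 0 0 0;0 0 0 0 0 0 0;0 0 0 0 0 0 0",
)

```text
t: 12.8
eef_pos: [0.5278, 0.1596, 0.0885]
tool_rot: [0.001, 0.165, 0.986, 0.001]
contact_force: [-1.5, -1.5, 10.7]
gripper_width: 0.186
```

Contact felt at about z 0.0905. Continuing in 1 mm steps.

move_arm(
  commands="0 0 0 0.1 0 0 0;0 0 0 0 0 0 0;0 0 0 0 0 0 0",
)

```text
t: 13.05
eef_pos: [0.528, 0.1597, 0.0878]
tool_rot: [0.001, 0.165, 0.986, 0.001]
contact_force: [-2.0, -1.9, 13.1]
gripper_width: 0.191
```

move_arm(
  commands="0 0 0 0.1 0 0 0;0 0 0 0 0 0 0;0 0 0 0 0 0 0",
)

```text
t: 13.3
eef_pos: [0.5281, 0.1597, 0.0869]
tool_rot: [0.001, 0.165, 0.986, 0.001]
contact_force: [-1.8, -1.5, 13.5]
gripper_width: 0.191
```

move_arm(
  commands="0 0 0 0.1 0 0 0;0 0 0 0 0 0 0;0 0 0 0 0 0 0",
)

```text
t: 13.55
eef_pos: [0.528, 0.1598, 0.0857]
tool_rot: [0.001, 0.165, 0.986, 0.001]
contact_force: [-1.8, -0.7, 10.8]
gripper_width: 0.189
```

Past the peak, the force is now falling. Another small step.

move_arm(
  commands="0 0 0 0.05 0 0 0;0 0 0 0 0 0 0;0 0 0 0 0 0 0",
)

```text
t: 13.8
eef_pos: [0.5277, 0.1597, 0.0847]
tool_rot: [0.001, 0.165, 0.986, 0.001]
contact_force: [-1.2, -0.1, 7.1]
gripper_width: 0.189
```

move_arm(
  commands="0 0 0 0.05 0 0 0;0 0 0 0 0 0 0;0 0 0 0 0 0 0",
)

```text
t: 14.05
eef_pos: [0.527, 0.1596, 0.0832]
tool_rot: [0.0, 0.165, 0.986, 0.0]
contact_force: [0.7, -0.1, -0.5]
gripper_width: 0.192
```

move_arm(
  commands="0 0 0 0 0 0 0;0 0 0 0 0 0 0;0 0 0 0 0 0 0",
)

```text
t: 14.3
eef_pos: [0.5268, 0.1595, 0.0829]
tool_rot: [-0.0, 0.165, 0.986, -0.0]
contact_force: [0.7, 0.5, -0.8]
gripper_width: 0.185
```

move_arm(
  commands="0 0 0 0.04 0 0 0;0 0 0 0 0 0 0;0 0 0 0 0 0 0",
)

```text
t: 14.55
eef_pos: [0.5268, 0.1595, 0.0826]
tool_rot: [-0.0, 0.165, 0.986, -0.0]
contact_force: [2.4, -0.7, -1.2]
gripper_width: 0.191
```

```bash
python3 -c "
from h import *
f=[]
for i in range(8):
    bot.read_camera('side');f.append(bot.get_obs()['contact_force'])
print(np.round(f,1)); go([.527,.1594,.1])
"
```

```text
[[ 0.8 -0.  -1.9]
 [ 1.7 -0.  -1.9]
 [ 1.7 -0.2 -2. ]
 [-0.1 -0.8 -1.9]
 [ 0.1 -0.6 -2.1]
 [ 0.6  0.1 -2.3]
 [ 1.  -0.8 -1.9]
 [ 0.6  0.1 -2. ]]
pose [0.5268 0.1595 0.0826] zaxis [-1.e-04 -0.e+00 -1.e+00] tool dcm [-0.02  0.   -1.74] F [ 0.59  0.11 -2.01] t 14.95 w 0.1951172096309036
```

The force is back to the free-hanging -2 N, so the punch fired and the nose is off the work. Lifting straight out and returning.

move_arm(
  commands="0 0 0 -0.3 0 0 0;0 0 0 -0.6 0 0 0;0 0 0 -0.8 0 0 0;0 0 0 -0.8 0 0 0;0 0 0 -0.8 0 0 0;0 0 0 -0.8 0 0 0;0 0 0 -0.8 0 0 0;0 0 0 -1 0 0 0;0 0 0 -1 0 0 0;0 0 0 -1 0 0 0;0 0 0 -0.5 0 0 0;0 0 0 0 0 0 0",
)

```text
t: 15.95
eef_pos: [0.5278, 0.1598, 0.1683]
tool_rot: [0.001, 0.165, 0.986, 0.001]
contact_force: [1.3, -0.2, -1.4]
gripper_width: 0.188
```

```bash
python3 -c "
from h import *
go([.549,-.129,.164])
"
```

```text
pose [0.5278 0.1598 0.1683] zaxis [ 0.0023  0.0013 -1.    ] tool dcm [-11.41 -26.62   0.4 ] F [ 1.34 -0.25 -1.37] t 15.95 w 0.18759466073426267
```

move_arm(
  commands="0 -0.58 -1.33 0 0 0 0;0 -1.16 -2.66 0 0 0 0;0 -1.16 -2.66 0 0 0 0;0 -1.16 -2.66 0 0 0 0;0 -1.16 -2.66 0 0 0 0;0 -1.16 -2.66 0 0 0 0;0 -1.16 -2.66 0 0 0 0;0 -1.16 -2.66 0 0 0 0;0 -1.16 -2.66 0 0 0 0;0 -1.16 -2.66 0 0 0 0;0 -0.55 -1.35 0 0 0 0;0 0 0 0 0 0 0",
)

```text
t: 16.95
eef_pos: [0.5487, -0.1349, 0.1665]
tool_rot: [0.0, 0.168, 0.986, -0.001]
contact_force: [0.8, -0.7, -1.6]
gripper_width: 0.192
```

move_arm(
  commands="0 0 0 0 0 0 0;0 0 0 0 0 0 0;0 0 0 0 0 0 0;0 0 0 0 0 0 0",
)

```text
t: 17.28
eef_pos: [0.5496, -0.1283, 0.1665]
tool_rot: [-0.0, 0.164, 0.986, 0.0]
contact_force: [0.1, 0.7, -2.0]
gripper_width: 0.189
```

```bash
python3 -c "
from h import *
go([.5505,-.1295,.103])
c=bot.read_camera('side');g=cv2.cvtColor(c['img'],cv2.COLOR_RGB2GRAY)
e=bot.get_obs()['eef_pos'];o=e[2]-.0742+.087
print('nose out / in tip px',proj(c,[[e[0],e[1],o-.071],[e[0],e[1],o-.0615],[e[0],e[1],o-.025]]))
u=int(round(proj(c,[e[0],e[1],o-.06])[0][0]));print(u,g[192:220,u-4:u+5])
"
```

```text
pose [ 0.5496 -0.1283  0.1665] zaxis [-3.e-04  6.e-04 -1.e+00] tool dcm [-0.12 -0.09  6.35] F [ 0.05  0.72 -2.01] t 17.28 w 0.1885502991245552
nose out / in tip px [[293.18787233 213.66787263]
 [293.39662498 211.16049149]
 [294.22553692 201.2042193 ]]
293 [[125  92  63  53  58  53  48  46  45]
 [122  92  68  43  36  38  37  33  41]
 [108  92  82  67  55  45  41  43  56]
 [ 86  89  90  90  84  74  69  68  71]
 [110  83  85  86  89  90  91  80  81]
 [150 108  80  75  81  84  84  84  80]
 [162 150 105  72  74  74  73  78 111]
 [160 161 116  66  68  68  68  80 135]
 [159 158 111  66  69  69  69  83 139]
 [156 155 114  72  70  69  72 102 143]
 [158 157 135  97  72  73 100 132 152]
 [157 159 157 119  75  80 140 162 160]
 [157 157 158 120  75  81 134 157 159]
 [160 158 156 113  70  82 131 147 149]
 [166 161 159 114  68  86 139 155 149]
 [168 165 159 111  68  97 144 160 156]
 [167 165 146 100  72  97 137 150 151]
 [150 143 126  93  74  92 115 115 111]
 [121 108  95  81  73  88  98 100  98]
 [119 108  99  88  81  95 101 102 100]
 [111 103 101  95  96 100 102 101 101]
 [113 105 101  99  99 100 101 102 101]
 [118 110 102  99 100 100 102 103 103]
 [116 104  94  90  90  97 101 103 103]
 [103  83  61  54  51  79  97 103 107]
 [ 64  63  66  61  55  54  79 101 116]
 [ 62  56  53  56  53  54  73  94 114]
 [ 60  53  50  54  52  54  53  63 101]]
```

The nose now ends at row 211, as predicted for "in", so the firing is confirmed. Lowering into the stand.

move_arm(
  commands="0 -0.1 -0.08 0.5 0 0 0;0 0 0 0.8 0 0 0;0 0 0 0.8 0 0 0;0 0 0 0.8 0 0 0;0 0 0 0.8 0 0 0;0 0 0 0.8 0 0 0;0 0 0 0.8 0 0 0;0 0 0 0.5 0 0 0;0 0 0 0.4 0 0 0;0 0 0 0 0 0 0;0 0 0 0 0 0 0;0 0 0 0 0 0 0",
)

```text
t: 18.33
eef_pos: [0.5506, -0.1311, 0.1051]
tool_rot: [0.0, 0.165, 0.986, 0.0]
contact_force: [-0.3, -0.8, -0.7]
gripper_width: 0.19
```

```bash
python3 -c "
from h import *
go([.5505,-.1295,.0742])
"
```

```text
pose [ 0.5506 -0.1311  0.1051] zaxis [ 8.e-04 -1.e-04 -1.e+00] tool dcm [0.06 0.15 3.09] F [-0.34 -0.76 -0.74] t 18.33 w 0.18987484243653366
```

move_arm(
  commands="0 0.04 0.12 0 0 0 0;0 0 0 0 0 0 0;0 0 0 0.2 0 0 0;0 0 0 0.2 0 0 0;0 0 0 0.2 0 0 0;0 0 0 0.2 0 0 0;0 0 0 0 0 0 0;0 0 0 0 0 0 0",
)

```text
t: 19.0
eef_pos: [0.5501, -0.1297, 0.0964]
tool_rot: [-0.0, 0.165, 0.986, -0.0]
contact_force: [0.3, 0.1, -0.9]
gripper_width: 0.188
```

move_arm(
  commands="0 0 0 0.2 0 0 0;0 0 0 0.2 0 0 0;0 0 0 0.2 0 0 0;0 0 0 0.2 0 0 0;0 0 0 0.2 0 0 0;0 0 0 0.2 0 0 0;0 0 0 0.2 0 0 0;0 0 0 0.2 0 0 0;0 0 0 0.2 0 0 0;0 0 0 0 0 0 0;0 0 0 0 0 0 0",
)

```text
t: 19.92
eef_pos: [0.5501, -0.1297, 0.0786]
tool_rot: [-0.0, 0.165, 0.986, -0.0]
contact_force: [0.4, 0.3, -1.5]
gripper_width: 0.19
```

Now the last 4–5 mm, gently.

move_arm(
  commands="0 0 0 0.1 0 0 0;0 0 0 0.1 0 0 0;0 0 0 0.1 0 0 0;0 0 0 0 0 0 0;0 0 0 0 0 0 0",
)

```text
t: 20.33
eef_pos: [0.5502, -0.1297, 0.0756]
tool_rot: [-0.0, 0.165, 0.986, 0.0]
contact_force: [0.6, 1.0, -1.7]
gripper_width: 0.184
```

move_arm(
  commands="0 0 0 0.05 0 0 0;0 0 0 0.05 0 0 0;0 0 0 0.05 0 0 0;0 0 0 0 0 0 0;0 0 0 0 0 0 0",
)

```text
t: 20.75
eef_pos: [0.5503, -0.1297, 0.0743]
tool_rot: [0.0, 0.165, 0.986, 0.0]
contact_force: [-1.0, 0.6, 1.0]
gripper_width: 0.187
```

move_arm(
  commands="0.3 0 0 0 0 0 0;0.3 0 0 0 0 0 0;0.3 0 0 0 0 0 0;0.5 0 0 0 0 0 0;0.6 0 0 0 0 0 0;0.6 0 0 0 0 0 0;0.6 0 0 -0.5 0 0 0;0.6 0 0 -1 0 0 0;0.6 0 0 -1 0 0 0;0.6 0 0 -1 0 0 0;0.6 0 0 -1 0 0 0;0.6 0 0 -1 0 0 0",
)

```text
t: 21.75
eef_pos: [0.5506, -0.1298, 0.1307]
tool_rot: [0.001, 0.165, 0.986, 0.0]
contact_force: [-0.2, 0.4, 0.1]
gripper_width: 0.599
```

move_arm(
  commands="0.6 0 0 -1 0 0 0;0.6 0 0 -1.5 0 0 0;0.6 0 0 -2 0 0 0;0.6 0 0 -2 0 0 0;0.6 0 0 -2 0 0 0;0.6 0 0 -2 0 0 0;0.6 0 0 0 0 0 0;0.6 0 0 0 0 0 0",
)

```text
t: 22.42
eef_pos: [0.5509, -0.1299, 0.2358]
tool_rot: [0.001, 0.165, 0.986, 0.0]
contact_force: [0.3, -0.7, -0.6]
gripper_width: 0.599
```

```bash
python3 -c "
from h import *
go([.5505,-.1295,.0742])
c=bot.read_camera('side')
cv2.imwrite('pics/c11.png',cv2.resize(c['img'][150:270,200:360,::-1],(800,600),interpolation=cv2.INTER_CUBIC))
"
```

```text
pose [ 0.5509 -0.1299  0.2358] zaxis [ 2.8e-03  1.0e-04 -1.0e+00] tool dcm [ 0.1   0.   16.16] F [ 0.34 -0.67 -0.62] t 22.42 w 0.598740835890715
```

View pics/c11.png

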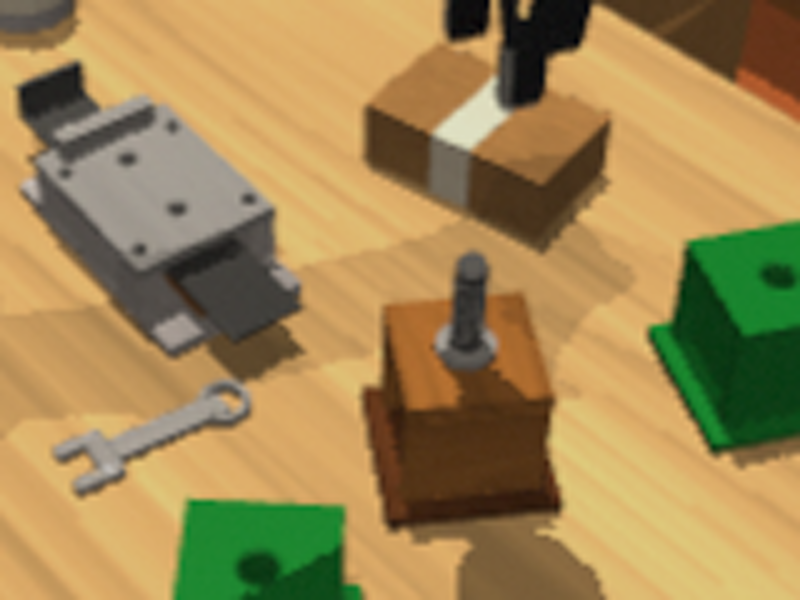

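The punch stands upright at (468,310) with its flange flat on the brown stand at (466,345). The gripper is clear, and the jig, wrench and carton are as before. Handing in.

```bash
python3 -c "
from station import bot
print(bot.hand_in())"
```

```text
the job is handed in; nothing more can be done
None
```

I punched the drill spot through the bore beside the stop block, put the punch back in the brown stand, and handed the job in at about 22.4 s of the 66 s allowed.

- **Firing:** The net push peaked at about 15.5 N and then fell to nothing after about 8 mm of pressing. The force stayed at the free-hanging value, so the stop was not rammed. The side camera then showed the nose ending at pixel row 211, where "nose in" was predicted (211.2).
- **Return to the stand:** The punch touched down with about 3 N at the same tool height it was picked up from (0.0743 m against 0.0742 m). The last picture shows it upright with its flange flat on the stand and the gripper well clear. The jig, wrench and carton look as they did before. The tin is only partly in that picture and the jar not at all. The arm went nowhere near the jar and passed well above the tin.
- **A check that disagreed:** The cameras showed the fingertips about 35 mm higher than the reported tool position. I did not find the cause. I set the grip height by picture and worked with relative heights from there, so this had no visible effect on the result.
- **Small slip:** The first move to the jig overshot by about 6 mm while still above the plate. I corrected it before going into the bore.

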